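Find the loose terminal bolt and hold its cover open

TASK

Pull the orange snap-fit guard straight up off the grey terminal block's three bolts and set it down right way up on the bench, clear of the block. Then tap the brass bolt heads to find the loose one, which sinks and stays down while the tight ones do not give, and after that lift the blue cover behind the loose bolt by its white tab, at least 45 degrees, so that a colleague can reach the nut beneath. Finish while still holding that cover open in the fingers, never lift the covers of the tight bolts, and leave the other things on the bench where they are.

Things in the scene. Friction and masses are not known exactly. Their poses are not given: they have to be found in the camera images.
- block: Grey terminal block fixed to the bench, 145 (x) x 250 (y) mm, deck 45 mm above the bench. Origin: centre of underside. In its frame bolts 1, 2, 3 stand at x = -45, y = +75, 0, -75 mm and the cover hinges at x = +60 mm, same y. Between the bolts, at y = +-37.5 mm, two black snap posts 18 mm tall with spring balls.
- guard: Loose orange guard, an upside-down channel 40 (x) x 212 (y) x 24 mm tall, 80 to 130 g, snapped over the bolts, lower edge on the deck. Origin: centre of lower edge, z up. Comes off straight up with 15 to 20 N, free after 10 mm; lift 30 mm to clear posts and bolts. Black grip rib on top, 34 (x) x 12 (y) x 30 mm tall: pinch along y, 30 N or more. Set down, it stands by itself.
- guard_rib (a point): Centre of the top face of the guard's black grip rib, 54 mm above the guard's lower edge; axes as the guard's.
- bolt_1 (a joint): How far the bolt of station 1 has sunk, m: 0 up (start), 0.008 fully down; a bolt never rises by itself. The loose one of the three sinks 8 mm under a push of about 2 N and stays down; the two tight ones stop within 1 mm, however pressed. They look alike, and which one is loose changes every time.
- bolt_1_top (a point): Centre of the top face of the brass-coloured hexagonal bolt head of station 1, 20 mm across, 14 mm above the deck while up.
- cover_1 (a joint): Opening angle of the blue cover behind bolt 1, rad: 0 shut (start), stop at 1.3; its front edge swings up and away from the bolts about the hinge along block y. A weak spring and its weight shut it when let go (about 2 N at the tab).
- tab_1 (a point): White grip tab on the front edge of cover 1, 10 (x) x 14 (y) mm, 20 mm tall; this point: centre of its foot, z along the tab (up while shut). Pinch it from above along y; it may turn between the fingers as the cover swings. Shut, its foot is 58 mm in front of the hinge line and 6 mm above it.
- cover_1_hinge (a point): Middle of the hinge line of cover 1, 8 mm above the deck; the hinge runs along its y axis. The cover is 66 mm long (x) and 52 mm wide (y).
- bolt_2 (a joint): How far the bolt of station 2 has sunk, m: 0 up (start), 0.008 fully down; a bolt never rises by itself. The loose one of the three sinks 8 mm under a push of about 2 N and stays down; the two tight ones stop within 1 mm, however pressed. They look alike, and which one is loose changes every time.
- bolt_2_top (a point): Centre of the top face of the brass-coloured hexagonal bolt head of station 2, 20 mm across, 14 mm above the deck while up.
- cover_2 (a joint): Opening angle of the blue cover behind bolt 2, rad: 0 shut (start), stop at 1.3; its front edge swings up and away from the bolts about the hinge along block y. A weak spring and its weight shut it when let go (about 2 N at the tab).
- tab_2 (a point): White grip tab on the front edge of cover 2, 10 (x) x 14 (y) mm, 20 mm tall; this point: centre of its foot, z along the tab (up while shut). Pinch it from above along y; it may turn between the fingers as the cover swings. Shut, its foot is 58 mm in front of the hinge line and 6 mm above it.
- cover_2_hinge (a point): Middle of the hinge line of cover 2, 8 mm above the deck; the hinge runs along its y axis. The cover is 66 mm long (x) and 52 mm wide (y).
- bolt_3 (a joint): How far the bolt of station 3 has sunk, m: 0 up (start), 0.008 fully down; a bolt never rises by itself. The loose one of the three sinks 8 mm under a push of about 2 N and stays down; the two tight ones stop within 1 mm, however pressed. They look alike, and which one is loose changes every time.
- bolt_3_top (a point): Centre of the top face of the brass-coloured hexagonal bolt head of station 3, 20 mm across, 14 mm above the deck while up.
- cover_3 (a joint): Opening angle of the blue cover behind bolt 3, rad: 0 shut (start), stop at 1.3; its front edge swings up and away from the bolts about the hinge along block y. A weak spring and its weight shut it when let go (about 2 N at the tab).
- tab_3 (a point): White grip tab on the front edge of cover 3, 10 (x) x 14 (y) mm, 20 mm tall; this point: centre of its foot, z along the tab (up while shut). Pinch it from above along y; it may turn between the fingers as the cover swings. Shut, its foot is 58 mm in front of the hinge line and 6 mm above it.
- cover_3_hinge (a point): Middle of the hinge line of cover 3, 8 mm above the deck; the hinge runs along its y axis. The cover is 66 mm long (x) and 52 mm wide (y).
- tester: Bystander: grey handheld tester lying on the bench, 170 x 85 x 34 mm, origin at the centre of its underside.
- spanner: Bystander: steel spanner lying on the bench, about 180 mm long; origin under its middle.
- mug: Bystander: white mug, 80 mm across, 95 mm tall, handle at its +y; origin at the centre of its underside.
- jar: Bystander: amber jar with blue cap, 56 mm across, 70 mm tall; origin at the centre of its underside.
There are look-alikes about, which are no part of the job. Leave any turquoise look-alike of the guard alone.

How it is judged:
By the outcome, as a careful person would: the job done as asked, in the order asked, and still so for the second after the job is handed in, while the arm keeps its last pose, push and grip.
It also fails if it takes over 58 s, if anything falls off the work surface, if the arm or the gripper's body presses on something with over 40 N, if the wrist force passes 120 N, or if a joint passes its speed limit or range.

ROBOT

A 6-joint arm with a two-finger parallel gripper is mounted at the origin on the work surface. World frame = base frame: x ahead of the robot, y to its left, z up, the work surface at z = 0. Lengths are in m, angles in rad, forces in N, time in s.
With the tool pointing down it reaches from about 0.325 to 0.775 m from the base axis. Payload 5.5 kg.
Tool frame: the origin (TCP) lies between the finger pads; the fingertips stand 14 mm ahead of it and the grasp point (between the pads) lies 5 mm behind it; x points along the fingers, y is the direction in which the jaws open and shut, and the axes are right-handed (so a half turn about x gives the same grasp; the last joint's range is limited). The gripper opens to 85 mm and grips with 20 to 120 N. Pads are 22 mm wide; open, the fingers measure 114 mm over their backs; the gripper's body (76 mm by 85 mm) begins 54 mm behind the grasp point. The pads swing forward as they close: fully open they stand 13 mm farther back than shut.
Start: joints at [-1.3, 0.091, 1.231, -0, 1.82, -0.057], TCP at [0.193, -0.568, 0.245] pointing down, gripper open.
Joint ranges: [-2.87, 2.87], [-0.86, 2.18], [0.17, 2.46], [-1.51, 4.65], [0.06, 2.69], [-2.65, 2.65]. Speed limits (rad/s): [2.57, 2.57, 3.01, 3.14, 3.14, 3.14].

INTERFACE

Orientations are given as a unit quaternion [x, y, z, w].
In Python, from bench import * gives the robot as it stands.
- The arm moves only by the tool carry_out, never from a script. Its argument "moves" is a list of rows, each an object of numbers: "tx", "ty", "tz": the shift along the tool's x, y, z in cm; "wx", "wy", "wz": the turn, a rotation vector about the tool's x, y, z in rad. A call has 1 to 5 rows; each row is the pose to reach, as a shift and turn from the pose measured when the call began, along the tool's axes at that moment; what a row does not reach only later rows make up. A row lasts 1/8 s, in which the tool goes at most 62.5 mm and 10.7 degrees, less where a joint would pass 70% of its speed; a pose out of reach is approached as far as the arm can. A call with a gripper value outside its range is refused whole. "hand" is the finger opening in cm, from 0 to 8.54, set as the call begins (left out, the last holds). The fingers move at their own pace and stop on an object; the grip force is fixed at half the most. Time passes only in rows, so rows that repeat a pose let the fingers close. It gives the time, the measured TCP pose, the force and the opening at its end, in the units of the state.
- get_obs(): the state, without advancing time (a new reading comes with each control period).
- get_image(name): name is "side" or "top" or "wrist"; returns the picture (384x512x3 uint8, blue, green, red); there is no depth.
- get_calibration(name): a dict with "K" (3x3 intrinsics, pixels), "R" (3x3) and "t" (3): a world point X has camera coordinates R X + t; the wrist camera has in their place "hand_eye" (4x4, takes a point from camera to tool coordinates, whose origin is the TCP and whose axes are the tool frame's). Camera axes: x right, y down, z forward; pixel columns grow to the right and rows downward; lengths in m; the calibration is good to about 2 mm. The wrist camera is an equidistant fisheye: a pixel r from the principal point sees the ray r / f radians off the axis. A picture is of the moment at which its call begins: read the wrist's pose just before it. get_calibration takes no time and is no camera call.
- job_done(): hands the job in, once; it reports no verdict.
The state is a dict: "time": time; "q": joint angles; "joint_vel": joint speeds; "tau": joint torques, N m; "tool_pos": TCP position; "ee_rot": TCP orientation; "contact_force": force on the tool from outside, world axes, zero at the start; "moment": the same for the moment, N m; "finger_gap": finger opening in m.
Only numpy, scipy, OpenCV 4.12 (cv2) and the standard library are available. Lean on these libraries where they do the work, as an engineer would, in place of code of your own. Each camera call takes 0.05 s, during which the arm holds its last target.

## Working session

There is one attempt and no reset: what is moved stays moved. The work goes in short steps, Python scripts to look and compute and a tool call to move; the robot and the scene stay as the last step left them, time stands still between calls to the robot, and variables do not carry over. Pictures are saved under pics/ and viewed, and the job is handed in when it is done.

Besides the shell and the picture viewer there is one more tool, called after "Call:" in YAML: its name, and indented under it one key for each argument. carry_out: Moves the arm, as the interface text tells. Its arguments: {"type":"object","properties":{"moves":{"type":"array"},"hand":{"type":"number"}},"required":["moves"]}

```bash
mkdir -p pics; ls; python3 - <<'E'
from bench import *
import cv2
o=get_obs();print(o)
for n in ["side","top","wrist"]:
    c=get_calibration(n);print(n,c)
    cv2.imwrite(f"pics/{n}0.png",get_image(n))
E
```

```text
pics
{'time': 0.0, 'q': array([-1.29969615e+00,  9.18782452e-02,  1.23193653e+00, -1.30300932e-06,
        1.81983940e+00, -5.67240219e-02]), 'joint_vel': array([-0.00049741, -0.00018489, -0.00032634, -0.00024793,  0.00148108,
        0.00203537]), 'tau': array([-3.51699637e-04, -4.58735240e+01, -4.18016052e+01, -1.96845722e-04,
        1.18254343e-02, -6.20543148e-06]), 'tool_pos': array([ 0.19309919, -0.56778114,  0.24411067]), 'ee_rot': array([-0.69755028, -0.11610951,  0.69770712, -0.11466026]), 'contact_force': array([-0.55546601,  0.17207764,  0.09253245]), 'moment': array([-0.0309351 , -0.00707394, -0.00373896]), 'finger_gap': 0.08531113881295488}
side {'K': array([[362.32045885,   0.        , 253.94454745],
       [  0.        , 362.32045885, 189.62127486],
       [  0.        ,   0.        ,   1.        ]]), 'R': array([[-0.99377299, -0.10954901, -0.02035325],
       [-0.06954672,  0.75255694, -0.6548445 ],
       [ 0.08705455, -0.64935127, -0.75548953]]), 't': array([0.60642887, 0.10666218, 0.97493858])}
top {'K': array([[474.00406454,   0.        , 243.34677044],
       [  0.        , 474.00406454, 196.0612275 ],
       [  0.        ,   0.        ,   1.        ]]), 'R': array([[ 0.02319769, -0.99967206,  0.01084617],
       [-0.99696906, -0.02393812, -0.07402479],
       [ 0.07426015, -0.00909609, -0.99719742]]), 't': array([-0.01170676,  0.61846495,  1.28651787])}
wrist {'K': array([[297.31863964,   0.        , 254.42600355],
       [  0.        , 297.31863964, 186.4005827 ],
       [  0.        ,   0.        ,   1.        ]]), 'hand_eye': array([[ 6.34087734e-04, -2.81324627e-01,  9.59612449e-01,
        -1.29513651e-01],
       [ 9.99999778e-01,  3.74886593e-04, -5.50871096e-04,
         3.30839647e-04],
       [-2.04772236e-04,  9.59612585e-01,  2.81324802e-01,
        -7.25609443e-02],
       [ 0.00000000e+00,  0.00000000e+00,  0.00000000e+00,
         1.00000000e+00]])}
```

View pics/side0.png

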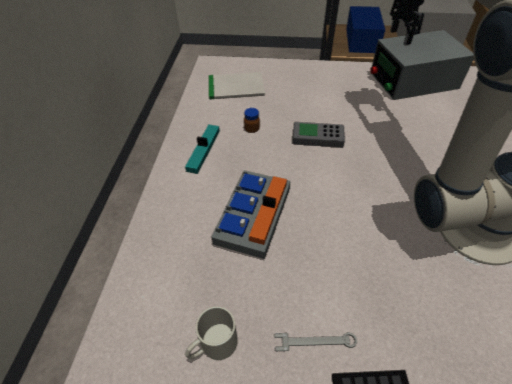

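View pics/top0.png

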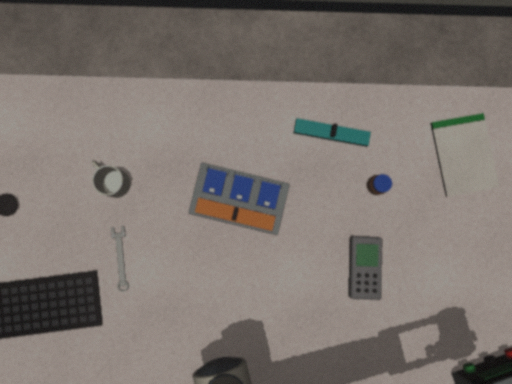

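View pics/wrist0.png

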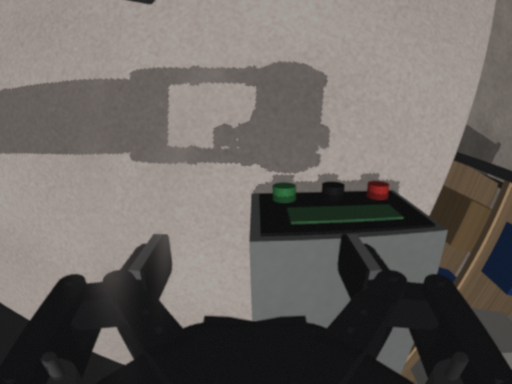

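```bash
cat > h.py <<'E'
from bench import *
import numpy as np, cv2
from scipy.spatial.transform import Rotation as Ro
from scipy.optimize import least_squares
def unproj(n,uv,z):
    c=get_calibration(n);K,R,t=c["K"],c["R"],c["t"]
    d=R.T@np.linalg.inv(K)@np.array([uv[0],uv[1],1.]);o=-R.T@t
    return o+d*(z-o[2])/d[2]
def proj(n,X):
    c=get_calibration(n);X=np.atleast_2d(X)@c["R"].T+c["t"]
    p=X@c["K"].T;return p[:,:2]/p[:,2:]
def wproj(X,o):
    c=get_calibration("wrist");H=c["hand_eye"]
    Rt=Ro.from_quat(o["ee_rot"]).as_matrix()
    T=(np.atleast_2d(X)-o["tool_pos"])@Rt
    C=(T-H[:3,3])@H[:3,:3]
    r=np.hypot(C[:,0],C[:,1]);th=np.arctan2(r,C[:,2]);K=c["K"]
    return np.c_[K[0,2]+K[0,0]*th*C[:,0]/r,K[1,2]+K[0,0]*th*C[:,1]/r]
def comps(im,lo,hi,amin=20):
    hsv=cv2.cvtColor(im,cv2.COLOR_BGR2HSV);m=cv2.inRange(hsv,lo,hi)
    n,l,s,c=cv2.connectedComponentsWithStats(m)
    return [(s[i],c[i],l==i) for i in range(1,n) if s[i][4]>=amin]
E
python3 - <<'E'
from h import *
t=cv2.imread("pics/top0.png");s=cv2.imread("pics/side0.png")
for n,im in(("top",t),("side",s)):
    for nm,lo,hi in(("or",(5,120,80),(20,255,255)),("bl",(108,120,60),(125,255,255))):
        for st,c,m in comps(im,lo,hi): print(n,nm,st,c.round(1))
a=cv2.resize(t[140:250,170:310],None,fx=5,fy=5,interpolation=cv2.INTER_CUBIC)
b=cv2.resize(s[160:265,200:305],None,fx=5,fy=5,interpolation=cv2.INTER_CUBIC)
cv2.imwrite("pics/ta.png",a);cv2.imwrite("pics/sa.png",b)
E
```

```text
top or [ 196  198   79   32 1106] [234.8 213.8]
top bl [203 169  23  26 381] [214.4 180.7]
top bl [374 175  17  17 226] [381.9 183. ]
top bl [231 176  22  26 377] [241.4 187.2]
top bl [257 182  23  26 384] [268.3 193.8]
side or [249 176  38  65 919] [267.7 209.5]
side bl [351   7  33  22 626] [366.8  17.6]
side bl [245 108  13  10 101] [251.2 112.3]
side bl [239 173  27  19 303] [251.7 182.5]
side bl [230 192  28  21 346] [242.8 202. ]
side bl [219 213  30  22 404] [233.1 223.6]
```

View pics/ta.png

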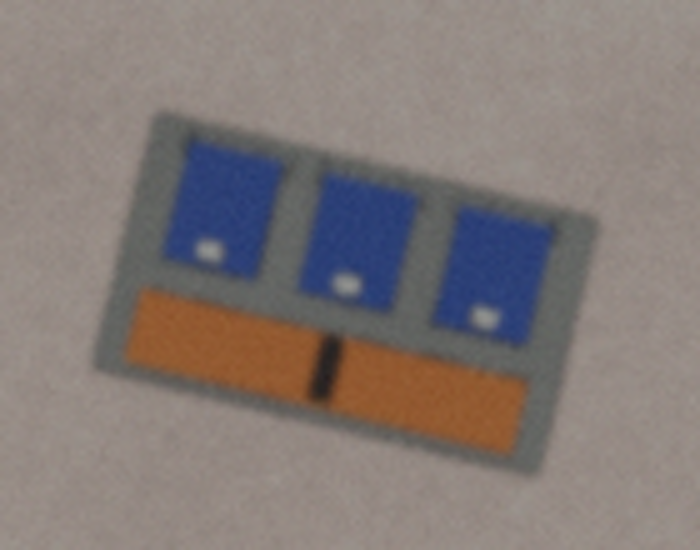

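View pics/sa.png

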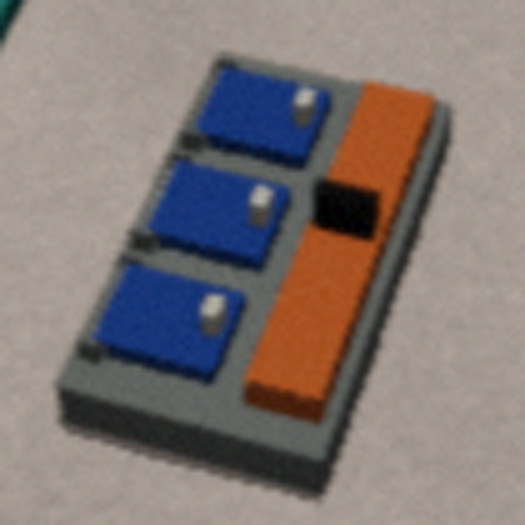

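```bash
cat >> h.py <<'E'
def bw(p,X):
    X=np.atleast_2d(X);c,s=np.cos(p[2]),np.sin(p[2])
    return np.c_[p[0]+c*X[:,0]-s*X[:,1],p[1]+s*X[:,0]+c*X[:,1],X[:,2]]
E
python3 - <<'E'
from h import *
C=np.array([[.0725,.125,.045],[.0725,-.125,.045],[-.0725,-.125,.045],[-.0725,.125,.045]])
T=np.array([[202,162.4],[289.6,182.6],[278,234.4],[189.4,214]])
S=np.array([[213,236.6],[245,171],[289.4,181],[265,252.4]])
def f(p,w): 
    W=bw(p,C);r=[]
    if 't' in w: r.append(proj("top",W)-T)
    if 's' in w: r.append(proj("side",W)-S)
    return np.concatenate(r).ravel()
for w in("t","s","ts"):
    r=least_squares(f,[.5,.0,-.2],args=(w,));print(w,r.x,r.fun.round(1))
p=r.x
print(bw(p,[[-.045,0,.099],[-.045,.075,.06],[-.045,-.075,.06]]))
# rib in guard, others
print(unproj("top",(333,130),.05),unproj("top",(365,268),.03),unproj("top",(121,258),.0),unproj("top",(379,184),.07),unproj("top",(112,181),.05))
print(proj("side",bw(p,[-.045,0,.099])),proj("top",bw(p,[-.045,0,.099])))
E
```

```text
t [ 0.61079838  0.01272229 -0.20370929] [-0.9 -0.3  0.8  0.1  0.8  0.3 -0.7 -0.1]
s [ 0.6077316   0.01702771 -0.2105841 ] [-1.7  0.8 -1.1 -1.2  2.  -0.4  0.8  0. ]
ts [ 0.60935645  0.01439317 -0.20623571] [-1.4  0.1  0.3  0.7  0.1  0.9 -1.4  0.3 -2.   0.  -1.7 -1.8  1.3 -1.3
  0.5 -1. ]
[[ 0.56531006  0.02360813  0.099     ]
 [ 0.58066832  0.09701878  0.06      ]
 [ 0.54995179 -0.04980252  0.06      ]]
[ 0.80387504 -0.23819697  0.05      ] [ 0.42950469 -0.33299744  0.03      ] [0.43972341 0.3383063  0.        ] [ 0.65614676 -0.35892934  0.07      ] [0.64885483 0.35913045 0.05      ]
[[269.47567695 197.48951472]] [[235.20506128 214.17031054]]
```

```bash
cat >> h.py <<'E'
P=np.array([.6094,.0144,-.2062])
def Rdown(yaw,pitch=0):
    # tool x down, tool y along (-sin,cos) of yaw
    y=np.array([-np.sin(yaw),np.cos(yaw),0]);x=np.array([0,0,-1.]);z=np.cross(x,y)
    return np.c_[x,y,z]
def rows(pos,R,n,o=None):
    o=o or get_obs();R0=Ro.from_quat(o["ee_rot"]).as_matrix()
    d=R0.T@(np.array(pos)-o["tool_pos"])*100;w=Ro.from_matrix(R0.T@R).as_rotvec()
    print("d cm",d.round(2),"w",w.round(3))
    for i in range(1,n+1): print(dict(zip(["tx","ty","tz","wx","wy","wz"],np.r_[d*i/n,w*i/n].round(3).tolist())))
E
python3 - <<'E'
from h import *
o=get_obs();print(Ro.from_quat(o["ee_rot"]).as_matrix().round(3))
p=bw(P,[-.045,0,.099])[0]
for yaw in (P[2],P[2]+np.pi):
    rows([p[0]-.0,p[1],.22],Rdown(yaw),12)
E
```

```text
[[-0.     0.322 -0.947]
 [ 0.002 -0.947 -0.322]
 [-1.    -0.002 -0.   ]]
d cm [  2.51 -44.01 -54.29] w [-2.608e+00 -2.000e-03  0.000e+00]
{'tx': 0.209, 'ty': -3.667, 'tz': -4.524, 'wx': -0.217, 'wy': -0.0, 'wz': 0.0}
{'tx': 0.419, 'ty': -7.335, 'tz': -9.048, 'wx': -0.435, 'wy': -0.0, 'wz': 0.0}
{'tx': 0.628, 'ty': -11.002, 'tz': -13.571, 'wx': -0.652, 'wy': -0.001, 'wz': 0.0}
{'tx': 0.837, 'ty': -14.669, 'tz': -18.095, 'wx': -0.869, 'wy': -0.001, 'wz': 0.0}
{'tx': 1.046, 'ty': -18.337, 'tz': -22.619, 'wx': -1.086, 'wy': -0.001, 'wz': 0.0}
{'tx': 1.256, 'ty': -22.004, 'tz': -27.143, 'wx': -1.304, 'wy': -0.001, 'wz': 0.0}
{'tx': 1.465, 'ty': -25.672, 'tz': -31.666, 'wx': -1.521, 'wy': -0.001, 'wz': 0.0}
{'tx': 1.674, 'ty': -29.339, 'tz': -36.19, 'wx': -1.738, 'wy': -0.001, 'wz': 0.0}
{'tx': 1.884, 'ty': -33.006, 'tz': -40.714, 'wx': -1.956, 'wy': -0.002, 'wz': 0.0}
{'tx': 2.093, 'ty': -36.674, 'tz': -45.238, 'wx': -2.173, 'wy': -0.002, 'wz': 0.0}
{'tx': 2.302, 'ty': -40.341, 'tz': -49.761, 'wx': -2.39, 'wy': -0.002, 'wz': 0.0}
{'tx': 2.512, 'ty': -44.008, 'tz': -54.285, 'wx': -2.608, '
[... 333 characters left out ...]
9, 'tz': -18.095, 'wx': 0.178, 'wy': 0.0, 'wz': 0.001}
{'tx': 1.046, 'ty': -18.337, 'tz': -22.619, 'wx': 0.223, 'wy': 0.0, 'wz': 0.001}
{'tx': 1.256, 'ty': -22.004, 'tz': -27.143, 'wx': 0.267, 'wy': 0.0, 'wz': 0.001}
{'tx': 1.465, 'ty': -25.672, 'tz': -31.666, 'wx': 0.312, 'wy': 0.0, 'wz': 0.001}
{'tx': 1.674, 'ty': -29.339, 'tz': -36.19, 'wx': 0.356, 'wy': 0.0, 'wz': 0.001}
{'tx': 1.884, 'ty': -33.006, 'tz': -40.714, 'wx': 0.401, 'wy': 0.0, 'wz': 0.001}
{'tx': 2.093, 'ty': -36.674, 'tz': -45.238, 'wx': 0.445, 'wy': 0.0, 'wz': 0.001}
{'tx': 2.302, 'ty': -40.341, 'tz': -49.761, 'wx': 0.49, 'wy': 0.0, 'wz': 0.001}
{'tx': 2.512, 'ty': -44.008, 'tz': -54.285, 'wx': 0.534, 'wy': 0.0, 'wz': 0.002}
```

Call:
carry_out:
  moves:
    - {"tx": 0, "ty": -4, "tz": -4.8, "wx": 0.05}
    - {"tx": 0, "ty": -8, "tz": -9.6, "wx": 0.1}
    - {"tx": 0, "ty": -12, "tz": -14.4, "wx": 0.15}
    - {"tx": 0, "ty": -16, "tz": -19.2, "wx": 0.2}
    - {"tx": 0, "ty": -20, "tz": -24, "wx": 0.25}

```text
validation failed for argument at $.mo...
```

```bash
python3 - <<'E'
from h import *
p=bw(P,[-.045,0,.099])[0]
rows([p[0],p[1],.22],Rdown(P[2]+np.pi),7)
E
```

```text
d cm [  2.51 -44.01 -54.29] w [0.534 0.    0.002]
{'tx': 0.359, 'ty': -6.287, 'tz': -7.755, 'wx': 0.076, 'wy': 0.0, 'wz': 0.0}
{'tx': 0.718, 'ty': -12.574, 'tz': -15.51, 'wx': 0.153, 'wy': 0.0, 'wz': 0.0}
{'tx': 1.076, 'ty': -18.861, 'tz': -23.265, 'wx': 0.229, 'wy': 0.0, 'wz': 0.001}
{'tx': 1.435, 'ty': -25.148, 'tz': -31.02, 'wx': 0.305, 'wy': 0.0, 'wz': 0.001}
{'tx': 1.794, 'ty': -31.435, 'tz': -38.775, 'wx': 0.381, 'wy': 0.0, 'wz': 0.001}
{'tx': 2.153, 'ty': -37.722, 'tz': -46.53, 'wx': 0.458, 'wy': 0.0, 'wz': 0.001}
{'tx': 2.512, 'ty': -44.008, 'tz': -54.285, 'wx': 0.534, 'wy': 0.0, 'wz': 0.002}
```

Validation failed; probably every field is required.

Call:
carry_out:
  moves:
    - {"tx": 0, "ty": -4, "tz": -4.8, "wx": 0.05, "wy": 0, "wz": 0}
    - {"tx": 0, "ty": -8, "tz": -9.6, "wx": 0.1, "wy": 0, "wz": 0}
    - {"tx": 0, "ty": -12, "tz": -14.4, "wx": 0.15, "wy": 0, "wz": 0}
    - {"tx": 0, "ty": -16, "tz": -19.2, "wx": 0.2, "wy": 0, "wz": 0}
    - {"tx": 0, "ty": -20, "tz": -24, "wx": 0.25, "wy": 0, "wz": 0}

```text
time: 0.78
tool_pos: [0.3565, -0.2994, 0.2445]
ee_rot: [-0.707, -0.027, 0.707, -0.026]
contact_force: [0.4, 0.1, 0.5]
finger_gap: 0.0852
```

```bash
python3 - <<'E'
from h import *
p=bw(P,[-.045,0,.099])[0]
rows([p[0],p[1],.22],Rdown(P[2]+np.pi),1)
E
```

```text
d cm [  2.49 -30.63 -23.27] w [0.282 0.    0.002]
{'tx': 2.49, 'ty': -30.626, 'tz': -23.271, 'wx': 0.282, 'wy': 0.0, 'wz': 0.002}
```

Call:
carry_out:
  moves:
    - {"tx": 0, "ty": -4.9, "tz": -3.7, "wx": 0.05, "wy": 0, "wz": 0}
    - {"tx": 0, "ty": -9.8, "tz": -7.4, "wx": 0.1, "wy": 0, "wz": 0}
    - {"tx": 0, "ty": -14.7, "tz": -11.1, "wx": 0.15, "wy": 0, "wz": 0}
    - {"tx": 0, "ty": -19.6, "tz": -14.8, "wx": 0.2, "wy": 0, "wz": 0}
    - {"tx": 0, "ty": -24.5, "tz": -18.5, "wx": 0.25, "wy": 0, "wz": 0}

```text
time: 1.4
tool_pos: [0.5231, -0.0392, 0.2447]
ee_rot: [-0.704, 0.062, 0.705, 0.063]
contact_force: [0.1, -0.9, -0.3]
finger_gap: 0.0853
```

```bash
python3 - <<'E'
from h import *
p=bw(P,[-.045,0,.099])[0]
rows([p[0],p[1],.22],Rdown(P[2]+np.pi),1)
E
```

```text
d cm [ 2.47 -6.92 -3.06] w [0.03  0.    0.001]
{'tx': 2.474, 'ty': -6.92, 'tz': -3.061, 'wx': 0.03, 'wy': 0.0, 'wz': 0.001}
```

Call:
carry_out:
  moves:
    - {"tx": 0.5, "ty": -4, "tz": -1.7, "wx": 0.03, "wy": 0, "wz": 0}
    - {"tx": 1, "ty": -6.92, "tz": -3.06, "wx": 0.03, "wy": 0, "wz": 0}
    - {"tx": 1, "ty": -6.92, "tz": -3.06, "wx": 0.03, "wy": 0, "wz": 0}

```text
time: 1.78
tool_pos: [0.5656, 0.0254, 0.2331]
ee_rot: [-0.702, 0.071, 0.705, 0.072]
contact_force: [-0.6, 0.8, 0.2]
finger_gap: 0.0852
```

```bash
cat >> h.py <<'E'
def snap(n,name,f=1):
    o=get_obs();im=get_image(n);np.save(f"pics/{name}.npy",im)
    cv2.imwrite(f"pics/{name}.png",cv2.resize(im,None,fx=1.55,fy=1.55,interpolation=cv2.INTER_CUBIC) if f!=1 else im)
    return o,im
E
python3 - <<'E'
from h import *
import pickle
o,im=snap("wrist","w1",2);pickle.dump(o,open("pics/w1.pkl","wb"))
print(o["tool_pos"])
for nm,X in dict(rib=[-.045,0,.099],t1=[.002,.075,.079],t2=[.002,0,.079],t3=[.002,-.075,.079],c1=[.0725,.125,.045],c2=[.0725,-.125,.045],c3=[-.0725,-.125,.045],c4=[-.0725,.125,.045],g1=[-.025,.106,.069],g2=[-.025,-.106,.069]).items(): print(nm,wproj(bw(P,X),o).round(1),(wproj(bw(P,X),o)*1.55).round(0))
E
```

```text
[0.56558229 0.02543981 0.23308591]
rib [[257.  180.8]] [[398. 280.]]
t1 [[179.9 128.5]] [[279. 199.]]
t2 [[257.1 127.6]] [[399. 198.]]
t3 [[334.1 129.3]] [[518. 200.]]
c1 [[143.   64.4]] [[222. 100.]]
c2 [[370.8  65.7]] [[575. 102.]]
c3 [[363.1 191.8]] [[563. 297.]]
c4 [[149.5 190.9]] [[232. 296.]]
g1 [[154.9 154.4]] [[240. 239.]]
g2 [[358.4 155.3]] [[556. 241.]]
```

View pics/w1.png

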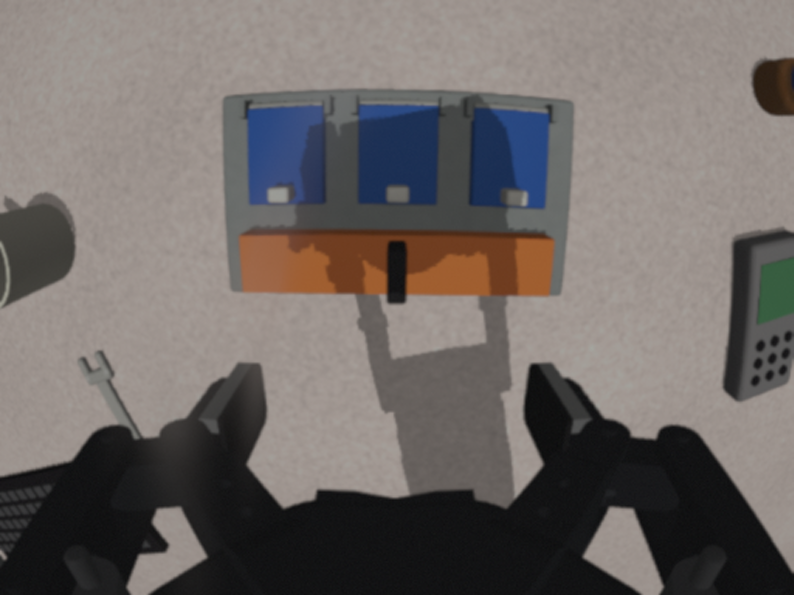

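```bash
python3 - <<'E'
from h import *
import pickle
o=pickle.load(open("pics/w1.pkl","rb"))
X=np.array([[.0725,.125,.045],[.0725,-.125,.045],[-.0725,-.125,.045],[-.0725,.125,.045],[-.025,.106,.069],[-.025,-.106,.069],[-.065,.106,.069],[-.065,-.106,.069],[-.065,.006,.099],[-.065,-.006,.099],])
X[8:,0]=-.062
Z=np.array([[224,98],[573,101],[560,296],[232,292],[240,235],[554,238],[242,291],[551,296],[389,303],[406,303]])/1.55
r=least_squares(lambda p:(wproj(bw(p,X),o)-Z).ravel(),P);print(r.x,(r.fun.reshape(-1,2)*1.55).round(1))
q=least_squares(lambda p:(wproj(bw(p[:3],X+[0,0,p[3]]),o)-Z).ravel(),[*P,0]);print(q.x,(q.fun.reshape(-1,2)*1.55).round(1))
E
```

```text
[ 0.61157325  0.014209   -0.21296949] [[-2.  -2.3]
 [ 2.  -0.9]
 [ 2.1 -0.3]
 [-1.6  0.1]
 [-0.8  0.1]
 [ 1.2  0.6]
 [ 1.3  1.2]
 [-1.3 -0.5]
 [-1.9  0.9]
 [ 1.   1.1]]
[ 0.61114896  0.01429078 -0.21296199 -0.00224035] [[-0.9 -1.3]
 [ 0.9  0. ]
 [ 1.1 -0.7]
 [-0.5 -0.2]
 [ 0.3  0.1]
 [ 0.1  0.6]
 [ 2.4  0.9]
 [-2.4 -0.9]
 [-1.8  0.4]
 [ 0.9  0.6]]
```

```bash
sed -i 's/^P=.*/P=np.array([.6112,.0143,-.2125])/' h.py; python3 - <<'E'
from h import *
p=bw(P,[-.045,0,.099])[0];print(p)
rows([p[0],p[1],.087],Rdown(P[2]+np.pi),1)
E
```

```text
[0.5672122  0.02379069 0.099     ]
d cm [ 1.468e+01  1.000e-02 -2.400e-01] w [0.008 0.002 0.001]
{'tx': 14.676, 'ty': 0.011, 'tz': -0.237, 'wx': 0.008, 'wy': 0.002, 'wz': 0.001}
```

Call:
carry_out:
  moves:
    - {"tx": 5, "ty": 0, "tz": -0.2, "wx": 0.008, "wy": 0.002, "wz": 0}
    - {"tx": 10, "ty": 0, "tz": -0.2, "wx": 0.008, "wy": 0.002, "wz": 0}
    - {"tx": 13, "ty": 0, "tz": -0.2, "wx": 0.008, "wy": 0.002, "wz": 0}
    - {"tx": 14.6, "ty": 0, "tz": -0.2, "wx": 0.008, "wy": 0.002, "wz": 0}
    - {"tx": 14.6, "ty": 0, "tz": -0.2, "wx": 0.008, "wy": 0.002, "wz": 0}

```text
time: 2.45
tool_pos: [0.5663, 0.0232, 0.0873]
ee_rot: [-0.703, 0.075, 0.704, 0.075]
contact_force: [-0.2, 0.5, 0.8]
finger_gap: 0.0854
```

```bash
python3 - <<'E'
from h import *
snap("wrist","w2",2);o,s=snap("side","s2")
cv2.imwrite("pics/s2z.png",cv2.resize(s[130:260,180:330],None,fx=4,fy=4))
E
```

```text
(no output)
```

View pics/w2.png

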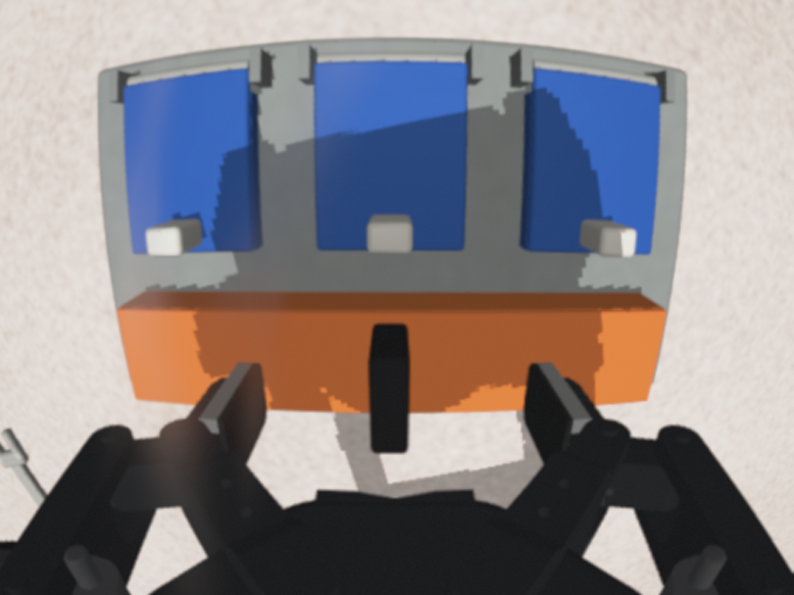

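View pics/s2z.png

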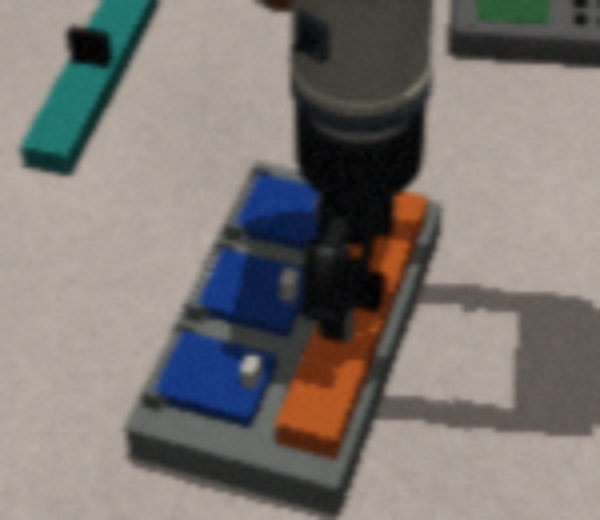

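Call:
carry_out:
  moves:
    - {"tx": 0, "ty": 0, "tz": 0, "wx": 0, "wy": 0, "wz": 0}
    - {"tx": 0, "ty": 0, "tz": 0, "wx": 0, "wy": 0, "wz": 0}
    - {"tx": 0, "ty": 0, "tz": 0, "wx": 0, "wy": 0, "wz": 0}
    - {"tx": 0, "ty": 0, "tz": 0, "wx": 0, "wy": 0, "wz": 0}
    - {"tx": 0, "ty": 0, "tz": 0, "wx": 0, "wy": 0, "wz": 0}
  hand: 0.5

```text
time: 3.18
tool_pos: [0.5678, 0.0236, 0.0899]
ee_rot: [0.704, -0.075, -0.702, -0.075]
contact_force: [-0.2, 0.3, 2.5]
finger_gap: 0.0106
```

Call:
carry_out:
  moves:
    - {"tx": 0, "ty": 0, "tz": 0, "wx": 0, "wy": 0, "wz": 0}
    - {"tx": 0, "ty": 0, "tz": 0, "wx": 0, "wy": 0, "wz": 0}
    - {"tx": 0, "ty": 0, "tz": 0, "wx": 0, "wy": 0, "wz": 0}

```text
time: 3.55
tool_pos: [0.5678, 0.0235, 0.09]
ee_rot: [0.704, -0.075, -0.702, -0.075]
contact_force: [0.3, -0.3, 1.5]
finger_gap: 0.0111
```

Call:
carry_out:
  moves:
    - {"tx": -0.4, "ty": 0, "tz": 0, "wx": 0, "wy": 0, "wz": 0}
    - {"tx": -0.8, "ty": 0, "tz": 0, "wx": 0, "wy": 0, "wz": 0}
    - {"tx": -1.2, "ty": 0, "tz": 0, "wx": 0, "wy": 0, "wz": 0}
    - {"tx": -1.6, "ty": 0, "tz": 0, "wx": 0, "wy": 0, "wz": 0}
    - {"tx": -2.0, "ty": 0, "tz": 0, "wx": 0, "wy": 0, "wz": 0}

```text
time: 4.18
tool_pos: [0.5683, 0.0236, 0.1117]
ee_rot: [0.705, -0.075, -0.701, -0.075]
contact_force: [0.1, 0.5, 0.0]
finger_gap: 0.0104
```

```bash
python3 - <<'E'
from h import *
o,s=snap("side","s3");print(o["contact_force"],o["finger_gap"])
cv2.imwrite("pics/s3z.png",cv2.resize(s[130:260,180:330],None,fx=4,fy=4))
E
```

```text
[0.07979939 0.50124301 0.0307954 ] 0.010449802118506027
```

View pics/s3z.png

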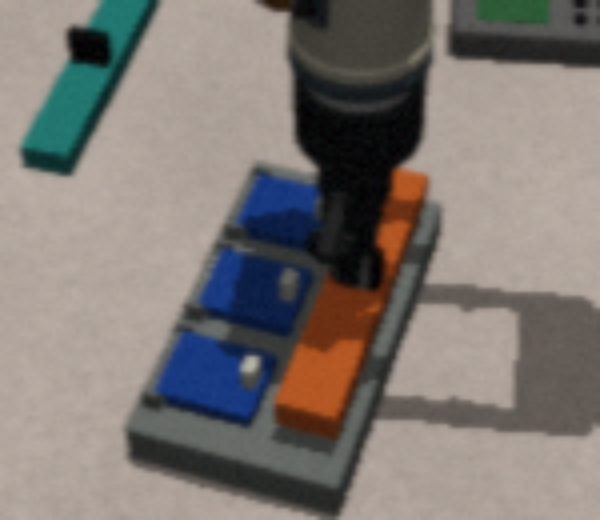

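Call:
carry_out:
  moves:
    - {"tx": -2.5, "ty": 0, "tz": 0, "wx": 0, "wy": 0, "wz": 0}
    - {"tx": -4.5, "ty": 0, "tz": 0, "wx": 0, "wy": 0, "wz": 0}
    - {"tx": -4.5, "ty": 0, "tz": 4, "wx": 0, "wy": 0, "wz": 0}
    - {"tx": -4.5, "ty": 0, "tz": 8.5, "wx": 0, "wy": 0, "wz": 0}
    - {"tx": -4.5, "ty": 0, "tz": 13, "wx": 0, "wy": 0, "wz": 0}

```text
time: 4.85
tool_pos: [0.4401, 0.0512, 0.1572]
ee_rot: [0.705, -0.075, -0.701, -0.075]
contact_force: [-0.3, 0.5, -0.3]
finger_gap: 0.0109
```

```bash
python3 - <<'E'
from h import *
o,s=snap("side","s4");o,w=snap("top","t4")
cv2.imwrite("pics/s4z.png",np.hstack([cv2.resize(s[110:260,200:330],None,fx=3,fy=3),cv2.resize(w[150:300,170:310],None,fx=3,fy=3)]))
rows([o["tool_pos"][0],o["tool_pos"][1],.046],Rdown(P[2]+np.pi),1)
E
```

```text
d cm [11.11  0.03  0.33] w [ 0.001 -0.006  0.002]
{'tx': 11.111, 'ty': 0.03, 'tz': 0.326, 'wx': 0.001, 'wy': -0.006, 'wz': 0.002}
```

View pics/s4z.png

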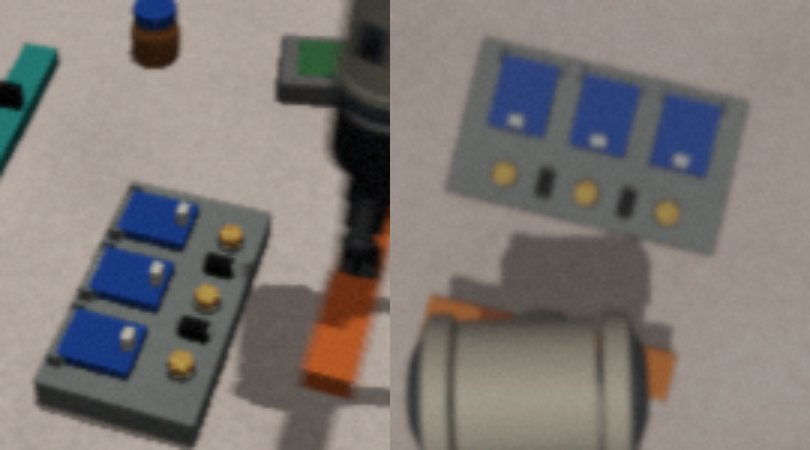

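Call:
carry_out:
  moves:
    - {"tx": 4, "ty": 0, "tz": 0.1, "wx": 0, "wy": -0.006, "wz": 0}
    - {"tx": 8, "ty": 0, "tz": 0.2, "wx": 0, "wy": -0.006, "wz": 0}
    - {"tx": 10, "ty": 0, "tz": 0.3, "wx": 0, "wy": -0.006, "wz": 0}
    - {"tx": 10.6, "ty": 0, "tz": 0.3, "wx": 0, "wy": -0.006, "wz": 0}
    - {"tx": 10.8, "ty": 0, "tz": 0.3, "wx": 0, "wy": -0.006, "wz": 0}

```text
time: 5.58
tool_pos: [0.4369, 0.0524, 0.0499]
ee_rot: [0.704, -0.074, -0.703, -0.075]
contact_force: [0.4, -0.1, -0.2]
finger_gap: 0.0109
```

Call:
carry_out:
  moves:
    - {"tx": 0.2, "ty": 0, "tz": 0, "wx": 0, "wy": 0, "wz": 0}
    - {"tx": 0.3, "ty": 0, "tz": 0, "wx": 0, "wy": 0, "wz": 0}

```text
time: 5.82
tool_pos: [0.4377, 0.0524, 0.048]
ee_rot: [0.704, -0.074, -0.702, -0.075]
contact_force: [0.1, -0.2, -0.5]
finger_gap: 0.0106
```

Call:
carry_out:
  moves:
    - {"tx": 0.15, "ty": 0, "tz": 0, "wx": 0, "wy": 0, "wz": 0}
    - {"tx": 0.3, "ty": 0, "tz": 0, "wx": 0, "wy": 0, "wz": 0}

```text
time: 6.08
tool_pos: [0.4379, 0.0524, 0.0452]
ee_rot: [0.704, -0.074, -0.702, -0.075]
contact_force: [0.8, 0.3, -0.8]
finger_gap: 0.0108
```

Call:
carry_out:
  moves:
    - {"tx": 0.1, "ty": 0, "tz": 0, "wx": 0, "wy": 0, "wz": 0}
    - {"tx": 0.2, "ty": 0, "tz": 0, "wx": 0, "wy": 0, "wz": 0}

```text
time: 6.32
tool_pos: [0.4379, 0.0525, 0.0449]
ee_rot: [0.705, -0.074, -0.702, -0.075]
contact_force: [-7.3, 0.2, 15.2]
finger_gap: 0.0103
```

Call:
carry_out:
  moves:
    - {"tx": -0.1, "ty": 0, "tz": 0, "wx": 0, "wy": 0, "wz": 0}
    - {"tx": -0.1, "ty": 0, "tz": 0, "wx": 0, "wy": 0, "wz": 0}
    - {"tx": -0.1, "ty": 0, "tz": 0, "wx": 0, "wy": 0, "wz": 0}
    - {"tx": -0.1, "ty": 0, "tz": 0, "wx": 0, "wy": 0, "wz": 0}
  hand: 5

```text
time: 6.82
tool_pos: [0.4378, 0.0524, 0.0456]
ee_rot: [0.704, -0.074, -0.702, -0.075]
contact_force: [0.3, 0.1, 0.0]
finger_gap: 0.0498
```

Call:
carry_out:
  moves:
    - {"tx": -2, "ty": 0, "tz": 0, "wx": 0, "wy": 0, "wz": 0}
    - {"tx": -5, "ty": 0, "tz": 0, "wx": 0, "wy": 0, "wz": 0}
    - {"tx": -10, "ty": 0, "tz": 0, "wx": 0, "wy": 0, "wz": 0}
    - {"tx": -12, "ty": 0, "tz": -4, "wx": 0, "wy": 0, "wz": 0}
    - {"tx": -12, "ty": 0, "tz": -9, "wx": 0, "wy": 0, "wz": 0}

```text
time: 7.45
tool_pos: [0.5275, 0.0333, 0.1695]
ee_rot: [0.707, -0.073, -0.7, -0.075]
contact_force: [-0.6, 1.0, 0.2]
finger_gap: 0.0499
```

```bash
python3 - <<'E'
from h import *
import pickle
o,s=snap("side","s5");o,t=snap("top","t5");o,w=snap("wrist","w5",2);pickle.dump(o,open("pics/w5.pkl","wb"))
cv2.imwrite("pics/s5z.png",np.hstack([cv2.resize(s[110:260,200:330],None,fx=3,fy=3),cv2.resize(t[150:300,170:310],None,fx=3,fy=3)]))
for nm,X in dict(b1=[-.045,.075,.059],b2=[-.045,0,.059],b3=[-.045,-.075,.059],t1=[.002,.075,.079],c1=[.0725,.125,.045],c2=[.0725,-.125,.045],c3=[-.0725,-.125,.045],c4=[-.0725,.125,.045]).items(): print(nm,(wproj(bw(P,X),o)*1.55).round(0))
for st,c,m in comps(w,(15,90,60),(32,255,255),30): print(st,c*1.55)
E
```

```text
b1 [[253. 223.]]
b2 [[396. 221.]]
b3 [[538. 223.]]
t1 [[237. 133.]]
c1 [[178.  25.]]
c2 [[613.  25.]]
c3 [[606. 269.]]
c4 [[186. 268.]]
[241 129  26  28 545] [393.15110092 221.23477064]
[151 131  24  26 473] [251.34904863 222.4692389 ]
[332 131  26  27 521] [534.14011516 222.92034549]
```

View pics/s5z.png

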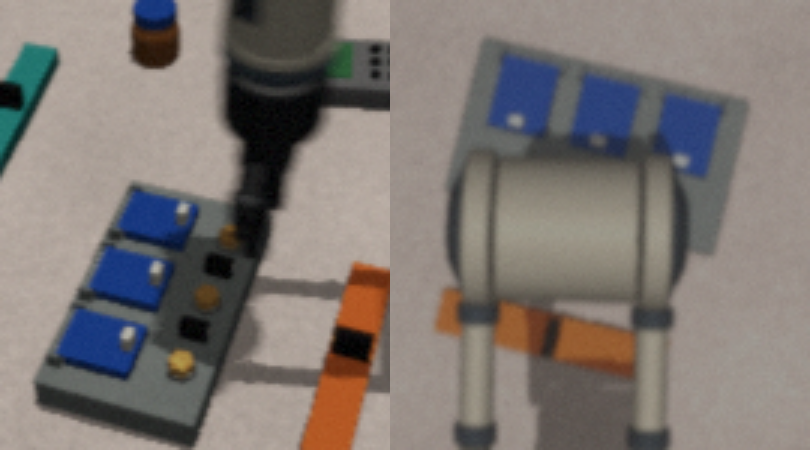

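View pics/w5.png

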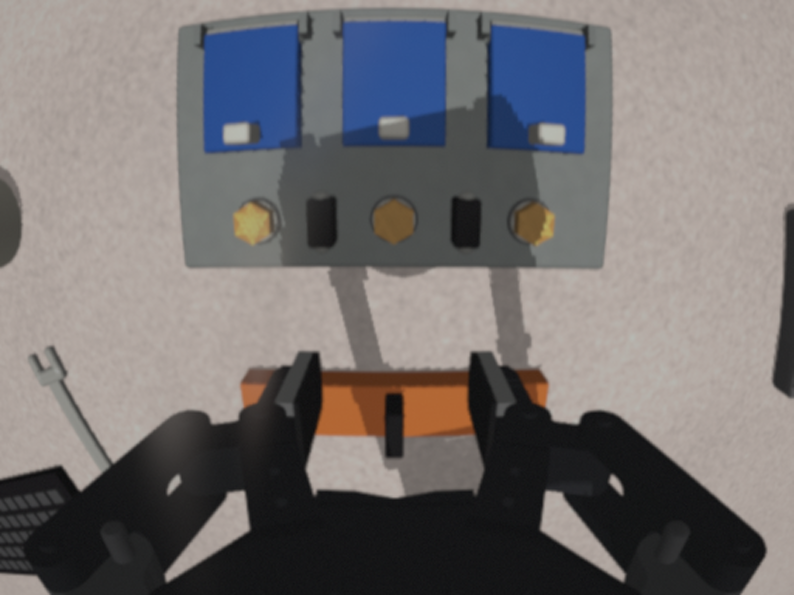

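```bash
python3 - <<'E'
from h import *
p=bw(P,[-.045,0,.059])[0]
rows([p[0],p[1],.085],Rdown(P[2]+np.pi),1)
E
```

```text
d cm [ 7.88  0.04 -4.19] w [0.    0.001 0.002]
{'tx': 7.883, 'ty': 0.036, 'tz': -4.194, 'wx': 0.0, 'wy': 0.001, 'wz': 0.002}
```

Call:
carry_out:
  moves:
    - {"tx": 2, "ty": 0, "tz": -4.2, "wx": 0, "wy": 0, "wz": 0}
    - {"tx": 3, "ty": 0, "tz": -4.2, "wx": 0, "wy": 0, "wz": 0}
    - {"tx": 4, "ty": 0, "tz": -4.2, "wx": 0, "wy": 0, "wz": 0}
    - {"tx": 6, "ty": 0, "tz": -4.2, "wx": 0, "wy": 0, "wz": 0}
    - {"tx": 7.8, "ty": 0, "tz": -4.2, "wx": 0, "wy": 0, "wz": 0}
  hand: 0

```text
time: 8.22
tool_pos: [0.5667, 0.0244, 0.0852]
ee_rot: [0.703, -0.074, -0.703, -0.076]
contact_force: [-0.4, 0.7, -0.1]
finger_gap: -0.0001
```

```bash
python3 - <<'E'
from h import *
o,w=snap("wrist","w6",2)
p=bw(P,[-.045,0,.059])[0]
rows([p[0],p[1],.075],Rdown(P[2]+np.pi),1)
E
```

```text
d cm [ 0.69  0.02 -0.19] w [0.001 0.004 0.001]
{'tx': 0.689, 'ty': 0.016, 'tz': -0.187, 'wx': 0.001, 'wy': 0.004, 'wz': 0.001}
```

View pics/w6.png

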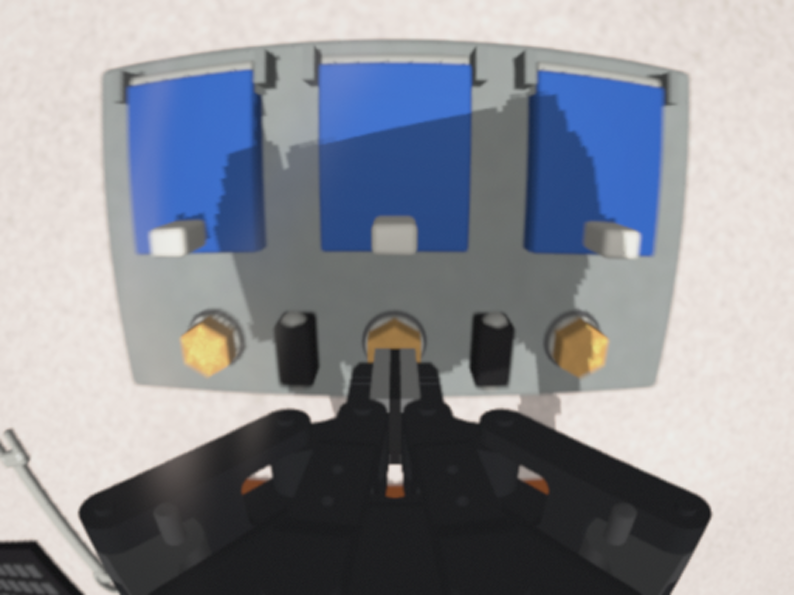

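Call:
carry_out:
  moves:
    - {"tx": 0.5, "ty": 0, "tz": -0.1, "wx": 0, "wy": 0, "wz": 0}
    - {"tx": 0.8, "ty": 0, "tz": -0.1, "wx": 0, "wy": 0, "wz": 0}
    - {"tx": 1.0, "ty": 0, "tz": -0.1, "wx": 0, "wy": 0, "wz": 0}
    - {"tx": 1.1, "ty": 0, "tz": -0.1, "wx": 0, "wy": 0, "wz": 0}

```text
time: 8.78
tool_pos: [0.5666, 0.0242, 0.0724]
ee_rot: [-0.702, 0.074, 0.704, 0.075]
contact_force: [-5.1, 0.5, 8.2]
finger_gap: -0.0
```

Call:
carry_out:
  moves:
    - {"tx": 0.1, "ty": 0, "tz": 0, "wx": 0, "wy": 0, "wz": 0}
    - {"tx": 0.15, "ty": 0, "tz": 0, "wx": 0, "wy": 0, "wz": 0}

```text
time: 9.02
tool_pos: [0.567, 0.0242, 0.0725]
ee_rot: [-0.703, 0.074, 0.704, 0.075]
contact_force: [-3.0, 1.1, 8.2]
finger_gap: 0.0001
```

Call:
carry_out:
  moves:
    - {"tx": -2, "ty": 0, "tz": 0, "wx": 0, "wy": 0, "wz": 0}
    - {"tx": -2, "ty": -4, "tz": 0, "wx": 0, "wy": 0, "wz": 0}
    - {"tx": -2, "ty": -7.5, "tz": 0, "wx": 0, "wy": 0, "wz": 0}
    - {"tx": -1, "ty": -7.5, "tz": 0, "wx": 0, "wy": 0, "wz": 0}

```text
time: 9.52
tool_pos: [0.5841, 0.0996, 0.0846]
ee_rot: [0.704, -0.073, -0.703, -0.075]
contact_force: [0.1, 0.3, 0.0]
finger_gap: 0.0001
```

```bash
python3 - <<'E'
from h import *
o,w=snap("wrist","w7",2)
p=bw(P,[-.045,.075,.059])[0]
rows([p[0],p[1],.073],Rdown(P[2]+np.pi),1)
E
```

```text
d cm [ 0.89  0.1  -0.05] w [0.003 0.002 0.001]
{'tx': 0.89, 'ty': 0.102, 'tz': -0.046, 'wx': 0.003, 'wy': 0.002, 'wz': 0.001}
```

View pics/w7.png

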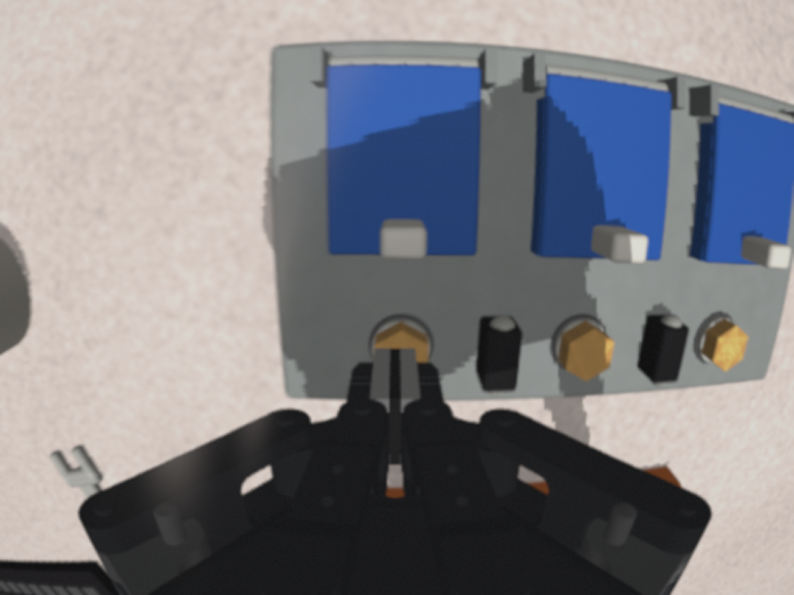

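Call:
carry_out:
  moves:
    - {"tx": 0.5, "ty": 0.15, "tz": 0, "wx": 0, "wy": 0, "wz": 0}
    - {"tx": 0.8, "ty": 0.15, "tz": 0, "wx": 0, "wy": 0, "wz": 0}
    - {"tx": 1.0, "ty": 0.15, "tz": 0, "wx": 0, "wy": 0, "wz": 0}
    - {"tx": 1.2, "ty": 0.15, "tz": 0, "wx": 0, "wy": 0, "wz": 0}

```text
time: 10.07
tool_pos: [0.5827, 0.0962, 0.0703]
ee_rot: [-0.703, 0.074, 0.704, 0.075]
contact_force: [-0.3, -0.8, 1.3]
finger_gap: -0.0001
```

Call:
carry_out:
  moves:
    - {"tx": 0.2, "ty": 0, "tz": 0, "wx": 0, "wy": 0, "wz": 0}
    - {"tx": 0.4, "ty": 0, "tz": 0, "wx": 0, "wy": 0, "wz": 0}
    - {"tx": 0.55, "ty": 0, "tz": 0, "wx": 0, "wy": 0, "wz": 0}
    - {"tx": 0.7, "ty": 0, "tz": 0, "wx": 0, "wy": 0, "wz": 0}

```text
time: 10.58
tool_pos: [0.5828, 0.0962, 0.065]
ee_rot: [-0.703, 0.074, 0.703, 0.075]
contact_force: [-6.9, -0.6, 14.0]
finger_gap: 0.0002
```

Call:
carry_out:
  moves:
    - {"tx": -2, "ty": 0, "tz": 0, "wx": 0, "wy": 0, "wz": 0}
    - {"tx": -5, "ty": 0, "tz": 0, "wx": 0, "wy": 0, "wz": 0}
    - {"tx": -6, "ty": 0, "tz": -1.5, "wx": 0, "wy": 0, "wz": 0}
  hand: 4.5

```text
time: 10.95
tool_pos: [0.5982, 0.0934, 0.1274]
ee_rot: [0.704, -0.073, -0.702, -0.075]
contact_force: [0.9, -0.5, -0.5]
finger_gap: 0.0452
```

```bash
python3 - <<'E'
from h import *
import pickle
o,w=snap("wrist","w8",2)
pickle.dump(o,open("pics/w8.pkl","wb"))
Q=np.array([[-1.29969615e+00,9.18782452e-02,1.23193653,0,1.81983940,0]]);T=[[0.19309919,-0.56778114,0.24411067]]
for n in("w1","w5","w8"):
    d=pickle.load(open(f"pics/{n}.pkl","rb"));Q=np.vstack([Q,d["q"]]);T.append(d["tool_pos"])
T=np.array(T);print(Q.round(3),Q[:,[1,2,4]].sum(1))
r=np.hypot(T[:,0],T[:,1])
def fk(p,Q):
    a=Q[:,1];b=a+Q[:,2];c=b+Q[:,4]
    return p[0]*np.sin(a)+p[1]*np.sin(b)+.0*c, p[2]+p[0]*np.cos(a)+p[1]*np.cos(b)
s=least_squares(lambda p:np.r_[fk(p,Q)[0]-r,fk(p,Q)[1]-T[:,2]],[.4,.4,0]);print(s.x,s.fun.round(4))
E
```

```text
[[-1.3    0.092  1.232  0.     1.82   0.   ]
 [-0.016  0.     1.346  0.002  1.798  1.758]
 [-0.004 -0.102  1.568  0.002  1.675  1.779]
 [ 0.098  0.111  1.418  0.002  1.609  1.878]] [3.14365418 3.14457365 3.14061834 3.13820114]
[ 0.37692559  0.57439229 -0.27164838] [-0.0082 -0.0062  0.0037  0.0102  0.      0.0002  0.0002 -0.0004]
```

View pics/w8.png

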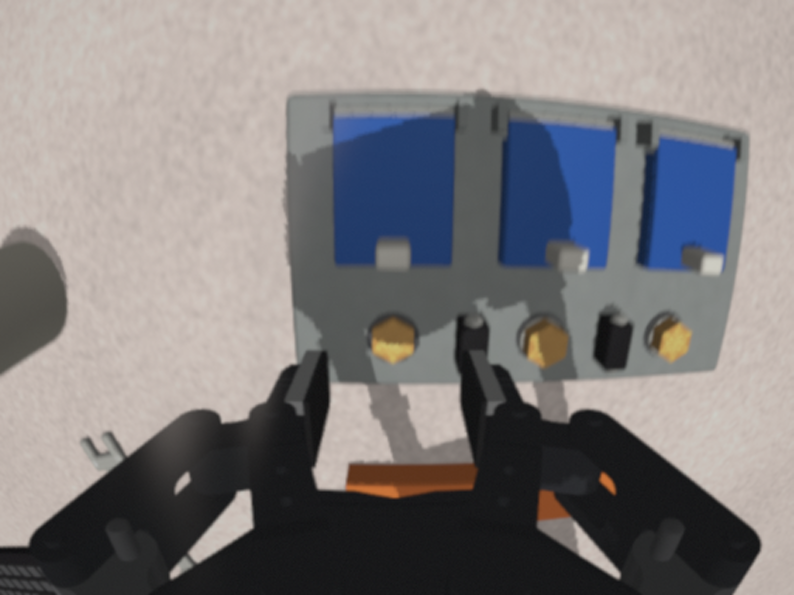

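```bash
python3 - <<'E'
from h import *
import pickle
o=pickle.load(open("pics/w8.pkl","rb"));w=np.load("pics/w8.npy")
for st,c,m in comps(w,(15,90,60),(32,255,255),30): print(st,c)
for y in(.075,0,-.075): print([wproj(bw(P,[-.045,y,z]),o).round(1)[0] for z in(.051,.059)])
Q=np.array([[-1.29969615e+00,9.18782452e-02,1.23193653,0,1.81983940,0]]);T=[[0.19309919,-0.56778114,0.24411067]]
for n in("w1","w5","w8"):
    d=pickle.load(open(f"pics/{n}.pkl","rb"));Q=np.vstack([Q,d["q"]]);T.append(d["tool_pos"])
T=np.array(T);r=np.hypot(T[:,0],T[:,1])
def fk(p,Q):
    a=Q[:,1];b=a+Q[:,2]
    return p[3]+p[0]*np.sin(a)+p[1]*np.sin(b)+p[4]*np.cos(b), p[2]+p[0]*np.cos(a)+p[1]*np.cos(b)-p[4]*np.sin(b)
s=least_squares(lambda p:np.r_[fk(p,Q)[0]-r,fk(p,Q)[1]-T[:,2]],[.4,.4,0,0,0]);print(s.x,s.fun.round(4))
p=s.x
print(o["tool_pos"])
rows([*bw(P,[.002,.075,0])[0][:2],.079],Rdown(P[2]+np.pi),1)
E
```

```text
[240 205  27  29 629] [253.03656598 218.95866455]
[338 206  28  31 624] [351.66666667 221.37820513]
[421 206  25  27 467] [432.95931478 218.87152034]
[array([254.6, 222.1]), array([254.5, 226.4])]
[array([350.9, 221.3]), array([353.9, 225.3])]
[array([430.5, 218.6]), array([435.2, 222.1])]
[ 0.37339558  0.55990233 -0.17994616  0.00105121  0.08731188] [-0.0002  0.0002 -0.0001  0.     -0.      0.      0.     -0.    ]
[0.59822068 0.09342801 0.12741441]
d cm [ 4.9  -0.04 -2.93] w [ 0.002 -0.005  0.003]
{'tx': 4.905, 'ty': -0.044, 'tz': -2.935, 'wx': 0.002, 'wy': -0.005, 'wz': 0.003}
```

Call:
carry_out:
  moves:
    - {"tx": 0, "ty": 0, "tz": -2.9, "wx": 0, "wy": 0, "wz": 0}
    - {"tx": 2, "ty": 0, "tz": -2.9, "wx": 0, "wy": -0.005, "wz": 0}
    - {"tx": 4, "ty": 0, "tz": -2.9, "wx": 0, "wy": -0.005, "wz": 0}
    - {"tx": 4.9, "ty": 0, "tz": -2.9, "wx": 0, "wy": -0.005, "wz": 0}
    - {"tx": 4.9, "ty": 0, "tz": -2.9, "wx": 0, "wy": -0.005, "wz": 0}

```text
time: 11.62
tool_pos: [0.6273, 0.0869, 0.0772]
ee_rot: [-0.702, 0.073, 0.704, 0.075]
contact_force: [0.2, -0.4, 0.5]
finger_gap: 0.045
```

```bash
python3 - <<'E'
from h import *
import pickle
o,w=snap("wrist","w9",2);pickle.dump(o,open("pics/w9.pkl","wb"))
rows([*bw(P,[.002,.075,0])[0][:2],.078],Rdown(P[2]+np.pi),1)
for a in(-.003,.007):
  for b in (.068,.082): print((wproj(bw(P,[a,b,.079]),o)*1.55).round())
E
```

```text
d cm [ 0.06 -0.04 -0.09] w [0.002 0.001 0.003]
{'tx': 0.062, 'ty': -0.043, 'tz': -0.092, 'wx': 0.002, 'wy': 0.001, 'wz': 0.003}
[[415. 405.]]
[[371. 404.]]
[[416. 377.]]
[[371. 377.]]
```

View pics/w9.png

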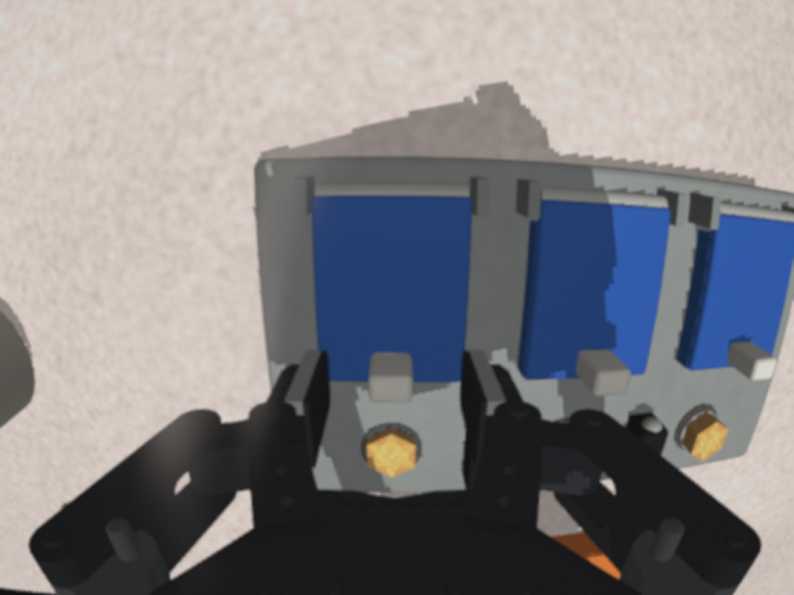

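Call:
carry_out:
  moves:
    - {"tx": 0.05, "ty": 0, "tz": -0.1, "wx": 0, "wy": 0, "wz": 0}
    - {"tx": 0.05, "ty": 0, "tz": -0.1, "wx": 0, "wy": 0, "wz": 0}
    - {"tx": 0.05, "ty": 0, "tz": -0.1, "wx": 0, "wy": 0, "wz": 0}
    - {"tx": 0.05, "ty": 0, "tz": -0.1, "wx": 0, "wy": 0, "wz": 0}
    - {"tx": 0.05, "ty": 0, "tz": -0.1, "wx": 0, "wy": 0, "wz": 0}
  hand: 0.5

```text
time: 12.3
tool_pos: [0.6295, 0.0876, 0.0793]
ee_rot: [0.704, -0.072, -0.703, -0.076]
contact_force: [0.9, 5.2, 4.6]
finger_gap: 0.0121
```

```bash
cat >> h.py <<'E'
def arc(pairs,y,o=None,g=None):
    # targets for (theta,phi) deg; grip point: fixed point on the tab (mm above foot), tool tilt phi
    o=o or get_obs();R0=Ro.from_quat(o["ee_rot"]).as_matrix()
    for th,ph in pairs:
        t,f=np.radians([th,ph])
        h=g # height along tab of TCP-attached point
        c=np.array([.06-.058*np.cos(t)+(.006+h)*np.sin(t),y,.053+.058*np.sin(t)+(.006+h)*np.cos(t)])
        # TCP lies d along tool x from the grip centre on tab
        d=np.array([-np.sin(f),0,-np.cos(f)])
        c=c+d*(GD)
        w=bw(P,c)[0]
        A=Rdown(P[2]+np.pi)
        Y=A[:,1]; R=Ro.from_rotvec(-Y*f).as_matrix()@A
        if th==pairs[0][0]: pass
        dd=R0.T@(w-o["tool_pos"])*100;ww=Ro.from_matrix(R0.T@R).as_rotvec()
        print(th,ph,dict(zip(["tx","ty","tz","wx","wy","wz"],np.r_[dd.round(2),ww.round(3)].tolist())))
GD=0.0
E
python3 - <<'E'
import h
from h import *
o=get_obs();print(o["tool_pos"],o["finger_gap"])
# grip centre 12 mm up the tab (z .071); TCP z-> GD negative means behind
h.GD=.071-o["tool_pos"][2]
h.arc([(0,0),(5,2),(10,5),(16,9),(22,13)],.075,o,.012)
A=Rdown(P[2]+np.pi);R=Ro.from_rotvec(-A[:,1]*.5).as_matrix()@A;print(R[:,0])
E
```

```text
[0.62949722 0.08761937 0.07928199] 0.012059851318472778
0 0 {'tx': -0.0, 'ty': 0.05, 'tz': 0.04, 'wx': 0.003, 'wy': -0.0, 'wz': 0.004}
5 2 {'tx': -0.5, 'ty': 0.05, 'tz': -0.17, 'wx': 0.003, 'wy': -0.035, 'wz': 0.004}
10 5 {'tx': -0.98, 'ty': 0.05, 'tz': -0.43, 'wx': 0.003, 'wy': -0.088, 'wz': 0.004}
16 9 {'tx': -1.52, 'ty': 0.05, 'tz': -0.81, 'wx': 0.003, 'wy': -0.158, 'wz': 0.004}
22 13 {'tx': -2.02, 'ty': 0.05, 'tz': -1.24, 'wx': 0.003, 'wy': -0.227, 'wz': 0.004}
[-0.46864168  0.10111292 -0.87758256]
```

Call:
carry_out:
  moves:
    - {"tx": -0.5, "ty": 0, "tz": -0.2, "wx": 0, "wy": -0.035, "wz": 0}
    - {"tx": -1.0, "ty": 0, "tz": -0.45, "wx": 0, "wy": -0.09, "wz": 0}
    - {"tx": -1.5, "ty": 0, "tz": -0.8, "wx": 0, "wy": -0.16, "wz": 0}
    - {"tx": -2.0, "ty": 0, "tz": -1.25, "wx": 0, "wy": -0.23, "wz": 0}

```text
time: 12.8
tool_pos: [0.6401, 0.0854, 0.0964]
ee_rot: [-0.615, 0.063, 0.782, 0.083]
contact_force: [1.7, 4.9, -8.5]
finger_gap: 0.0118
```

```bash
python3 - <<'E'
import h
from h import *
o,s=snap("side","s10");_,w=snap("wrist","w10",2)
cv2.imwrite("pics/s10z.png",cv2.resize(s[110:260,180:330],None,fx=4,fy=4))
print(o["tool_pos"],o["contact_force"],o["finger_gap"],o["q"].round(2))
h.GD=-.0083
h.arc([(22,13),(28,18),(34,22),(40,26),(45,30),(50,33),(55,36)],.075,o,.012)
E
```

```text
[0.64011242 0.0853801  0.09636218] [ 1.67483442  4.91593332 -8.51654407] 0.011750614278977979 [0.05 0.43 1.11 0.07 1.83 1.84]
22 13 {'tx': -0.34, 'ty': 0.06, 'tz': -0.08, 'wx': 0.004, 'wy': 0.011, 'wz': 0.003}
28 18 {'tx': -0.9, 'ty': 0.06, 'tz': -0.45, 'wx': 0.004, 'wy': -0.076, 'wz': 0.003}
34 22 {'tx': -1.41, 'ty': 0.06, 'tz': -0.87, 'wx': 0.004, 'wy': -0.146, 'wz': 0.002}
40 26 {'tx': -1.89, 'ty': 0.06, 'tz': -1.34, 'wx': 0.004, 'wy': -0.216, 'wz': 0.002}
45 30 {'tx': -2.24, 'ty': 0.06, 'tz': -1.78, 'wx': 0.004, 'wy': -0.286, 'wz': 0.002}
50 33 {'tx': -2.56, 'ty': 0.06, 'tz': -2.24, 'wx': 0.005, 'wy': -0.338, 'wz': 0.002}
55 36 {'tx': -2.84, 'ty': 0.06, 'tz': -2.72, 'wx': 0.005, 'wy': -0.391, 'wz': 0.002}
```

View pics/s10z.png

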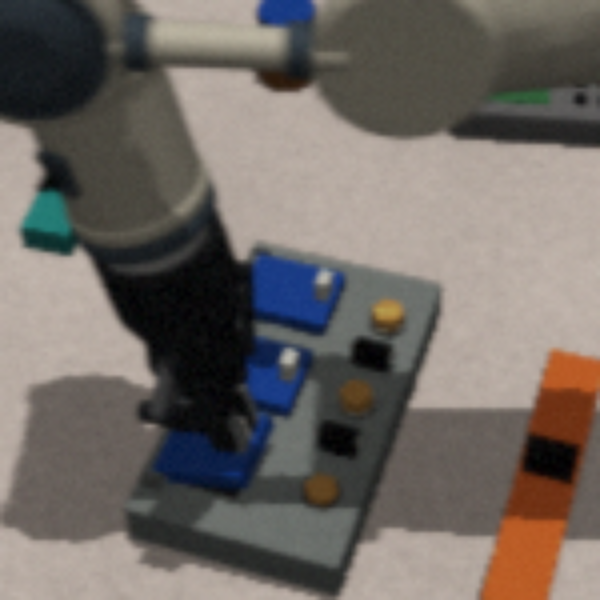

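View pics/w10.png

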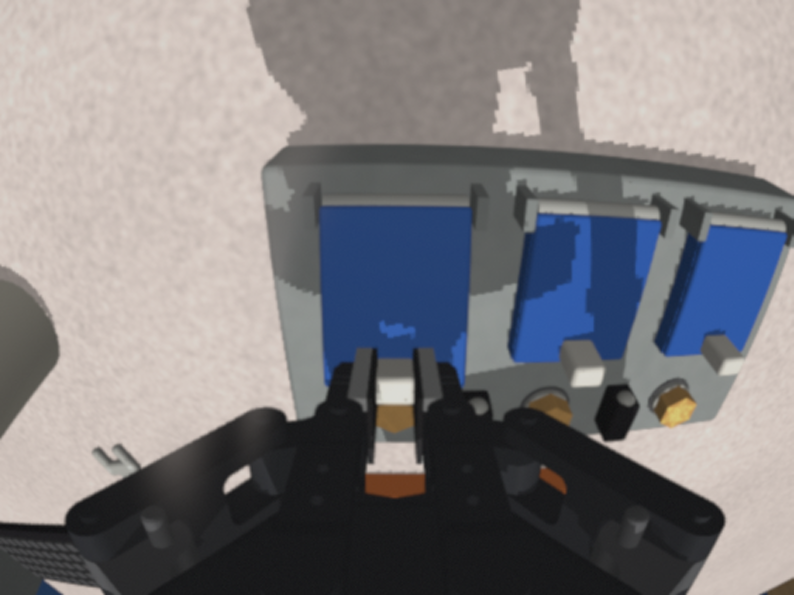

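Call:
carry_out:
  moves:
    - {"tx": -0.9, "ty": 0, "tz": -0.45, "wx": 0, "wy": -0.08, "wz": 0}
    - {"tx": -1.4, "ty": 0, "tz": -0.87, "wx": 0, "wy": -0.15, "wz": 0}
    - {"tx": -1.9, "ty": 0, "tz": -1.34, "wx": 0, "wy": -0.22, "wz": 0}
    - {"tx": -2.25, "ty": 0, "tz": -1.8, "wx": 0, "wy": -0.29, "wz": 0}
    - {"tx": -2.55, "ty": 0, "tz": -2.25, "wx": 0, "wy": -0.34, "wz": 0}

```text
time: 13.52
tool_pos: [0.6664, 0.0797, 0.1124]
ee_rot: [-0.469, 0.048, 0.877, 0.093]
contact_force: [-4.8, 5.7, -6.0]
finger_gap: 0.0121
```

```bash
python3 - <<'E'
import h
from h import *
o,s=snap("side","s11");_,w=snap("wrist","w11",2)
cv2.imwrite("pics/s11z.png",cv2.resize(s[110:260,180:330],None,fx=4,fy=4))
print(o["tool_pos"],o["contact_force"],o["finger_gap"],o["q"].round(2))
h.GD=-.0083
h.arc([(45,30),(50,33),(55,36),(60,40),(64,44)],.075,o,.012)
E
```

```text
[0.66637292 0.07972811 0.11239325] [-4.77489064  5.72441693 -5.979424  ] 0.012125512106910376 [0.01 0.84 0.6  0.16 2.27 1.86]
45 30 {'tx': 0.11, 'ty': 0.06, 'tz': 0.44, 'wx': 0.004, 'wy': 0.064, 'wz': 0.0}
50 33 {'tx': -0.35, 'ty': 0.06, 'tz': 0.12, 'wx': 0.004, 'wy': 0.012, 'wz': 0.0}
55 36 {'tx': -0.77, 'ty': 0.06, 'tz': -0.23, 'wx': 0.004, 'wy': -0.04, 'wz': 0.0}
60 40 {'tx': -1.17, 'ty': 0.06, 'tz': -0.64, 'wx': 0.004, 'wy': -0.11, 'wz': -0.0}
64 44 {'tx': -1.46, 'ty': 0.06, 'tz': -1.0, 'wx': 0.004, 'wy': -0.18, 'wz': -0.0}
```

View pics/s11z.png

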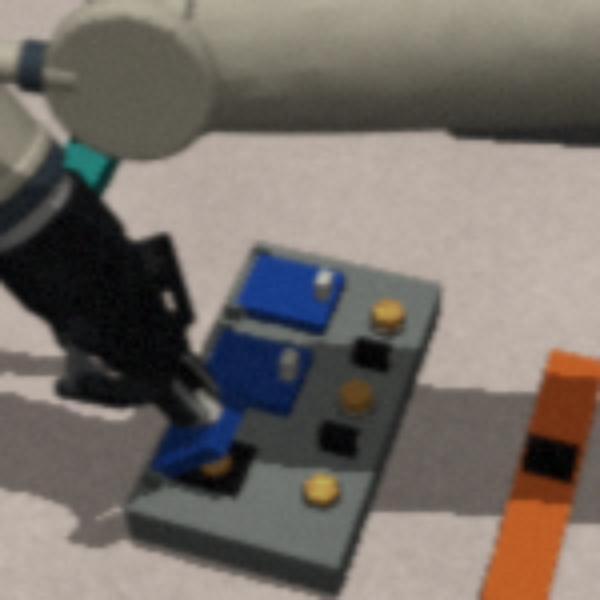

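View pics/w11.png

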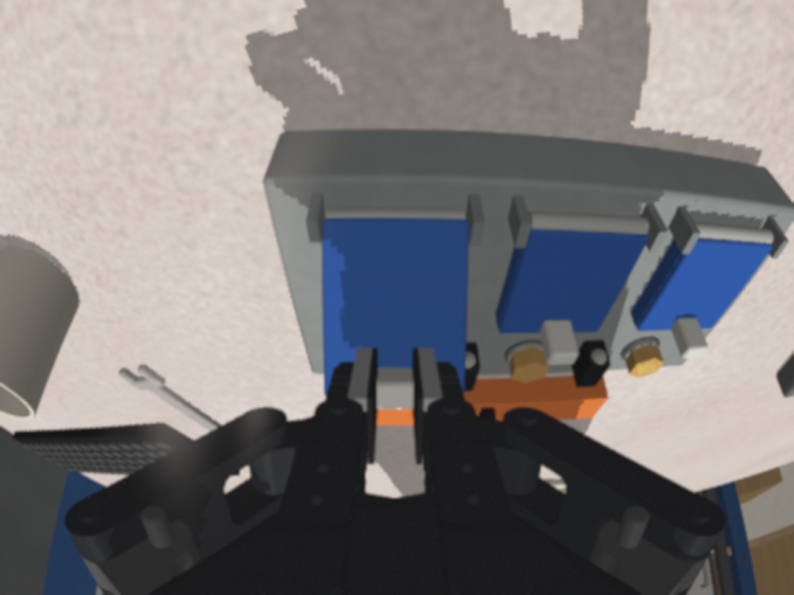

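```bash
python3 - <<'E'
import h
from h import *
h.GD=-.0083
h.arc([(54,34),(58,35),(62,36),(64,36)],.075,None,.012)
E
```

```text
54 34 {'tx': -0.72, 'ty': 0.06, 'tz': -0.15, 'wx': 0.005, 'wy': -0.003, 'wz': 0.0}
58 35 {'tx': -1.05, 'ty': 0.06, 'tz': -0.43, 'wx': 0.005, 'wy': -0.021, 'wz': 0.0}
62 36 {'tx': -1.36, 'ty': 0.06, 'tz': -0.74, 'wx': 0.005, 'wy': -0.038, 'wz': -0.0}
64 36 {'tx': -1.5, 'ty': 0.06, 'tz': -0.89, 'wx': 0.005, 'wy': -0.038, 'wz': -0.0}
```

Call:
carry_out:
  moves:
    - {"tx": -0.4, "ty": 0, "tz": 0, "wx": 0, "wy": 0, "wz": 0}
    - {"tx": -0.7, "ty": 0, "tz": -0.15, "wx": 0, "wy": -0.01, "wz": 0}
    - {"tx": -1.05, "ty": 0, "tz": -0.45, "wx": 0, "wy": -0.03, "wz": 0}
    - {"tx": -1.35, "ty": 0, "tz": -0.75, "wx": 0, "wy": -0.04, "wz": 0}

```text
time: 14.12
tool_pos: [0.6788, 0.077, 0.1155]
ee_rot: [-0.448, 0.046, 0.888, 0.093]
contact_force: [-4.0, 5.2, -10.0]
finger_gap: 0.0116
```

```bash
python3 - <<'E'
import h
from h import *
o,s=snap("side","s12");_,w=snap("wrist","w12",2);snap("top","t12")
cv2.imwrite("pics/s12z.png",cv2.resize(s[110:260,180:330],None,fx=4,fy=4))
print(o["tool_pos"],o["contact_force"],o["finger_gap"],o["q"].round(2))
R=Ro.from_quat(o["ee_rot"]).as_matrix();g=o["tool_pos"]-R[:,0]*.0083*-1
g=o["tool_pos"]+R[:,0]*.0083
b=np.array([g[0]-P[0],g[1]-P[1]]);c,s_=np.cos(P[2]),np.sin(P[2]);bx=c*b[0]+s_*b[1];by=-s_*b[0]+c*b[1]
v=np.array([.06-bx,g[2]-.053]);print(bx,by,np.linalg.norm(v),np.hypot(.058,.018),"theta",np.degrees(np.arctan2(v[1],v[0])-np.arctan2(.018,.058)),"phi",np.degrees(np.arcsin(np.hypot(*R[:2,0]))))
for th in(40,45,50,55,60,65):
  t=np.radians(th);e=[[.06-.066*np.cos(t),y,.053+.066*np.sin(t)] for y in(.049,.101)]
  print(th,((proj("side",bw(P,e))-[180,110])*4).round().tolist())
E
```

```text
[0.6787999  0.07701804 0.115471  ] [ -4.0225531    5.17241785 -10.0071851 ] 0.011592341805826824 [0.   0.95 0.45 0.18 2.36 1.87]
0.047918612057159575 0.07554997419677978 0.057089194967114155 0.06072890580275591 theta 60.54105816667821 phi 36.46760654223442
40 [[250.0, 390.0], [222.0, 454.0]]
45 [[244.0, 385.0], [215.0, 449.0]]
50 [[237.0, 379.0], [208.0, 443.0]]
55 [[230.0, 374.0], [201.0, 438.0]]
60 [[223.0, 369.0], [193.0, 433.0]]
65 [[215.0, 365.0], [185.0, 428.0]]
```

View pics/s12z.png

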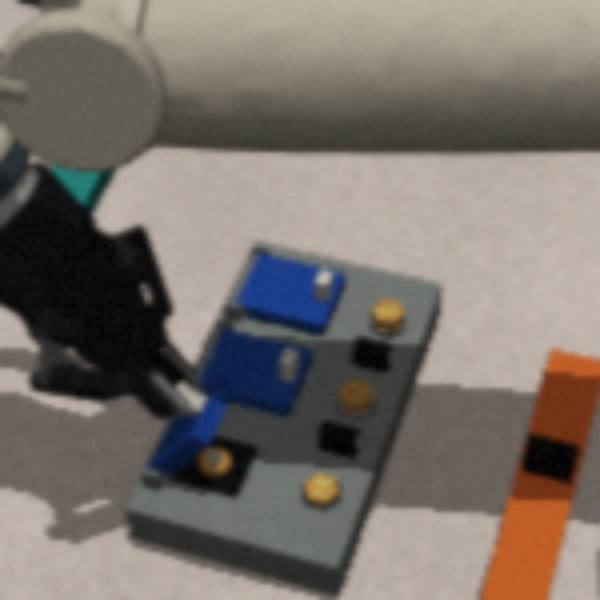

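View pics/w12.png

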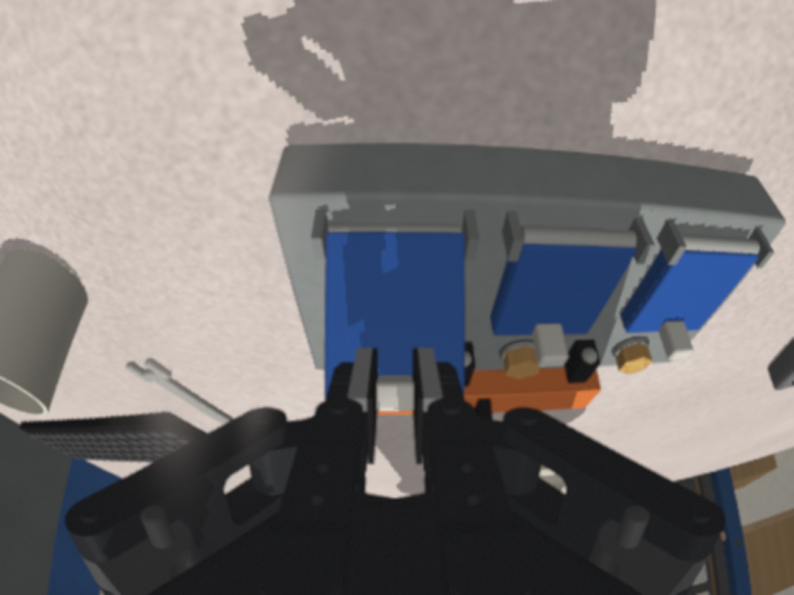

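View pics/t12.png

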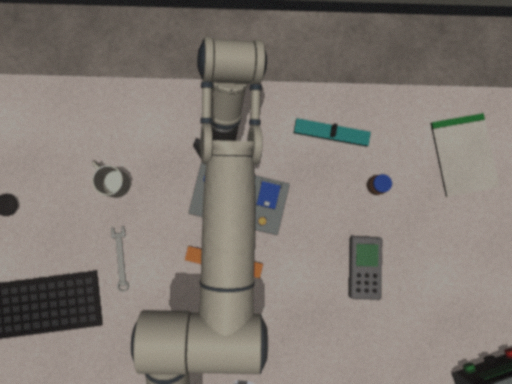

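```bash
python3 - <<'E'
from h import *
im=cv2.resize(np.load("pics/s12.npy")[195:250,205:265],None,fx=10,fy=10,interpolation=cv2.INTER_CUBIC)
cv2.imwrite("pics/s12y.png",im)
off=np.array([1.7,0])
for th in(40,50,60):
  t=np.radians(th);c,s=np.cos(t),np.sin(t)
  for y in(.049,.101):
    for l,h in((.066,.0),(.066,.006),(0,0)):
      e=[.06-l*c+h*s,y,.053+l*s+h*c]
      print(th,y,l,h,((proj("side",bw(P,e))[0]+off-[205,195])*10).round())
print("deck corner",((proj("side",bw(P,[.0725,.125,.045]))[0]-[205,195])*10).round(),((proj("side",bw(P,[-.0725,.125,.045]))[0]-[205,195])*10).round(),((proj("side",bw(P,[-.045,.075,.051]))[0]-[205,195])*10).round())
E
```

```text
40 0.049 0.066 0.0 [392. 126.]
40 0.049 0.066 0.006 [377. 111.]
40 0.049 0 0 [220. 179.]
40 0.101 0.066 0.0 [321. 286.]
40 0.101 0.066 0.006 [305. 271.]
40 0.101 0 0 [146. 334.]
50 0.049 0.066 0.0 [361.  99.]
50 0.049 0.066 0.006 [343.  85.]
50 0.049 0 0 [220. 179.]
50 0.101 0.066 0.0 [288. 258.]
50 0.101 0.066 0.006 [269. 244.]
50 0.101 0 0 [146. 334.]
60 0.049 0.066 0.0 [324.  73.]
60 0.049 0.066 0.006 [304.  61.]
60 0.049 0 0 [220. 179.]
60 0.101 0.066 0.0 [249. 232.]
60 0.101 0.066 0.006 [229. 220.]
60 0.101 0 0 [146. 334.]
deck corner [ 51. 413.] [594. 564.] [550. 361.]
```

View pics/s12y.png

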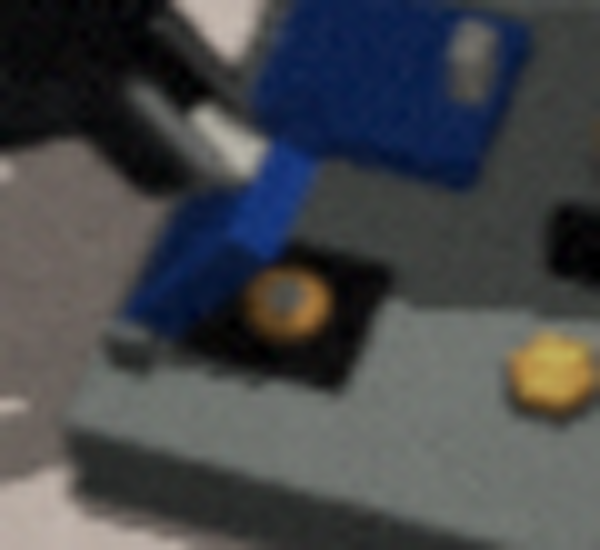

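```bash
python3 - <<'E'
from h import *
o,s=snap("side","s13");print(o["time"],o["tool_pos"],o["finger_gap"],o["contact_force"],np.abs(o["joint_vel"]).max())
print(np.abs(s.astype(int)-np.load("pics/s12.npy")).max(axis=2)[195:250,205:265].mean())
print(job_done())
E
```

```text
14.275 [0.67894828 0.07699604 0.11555866] 0.011709241305703342 [-4.01255514  4.09047469 -9.79557236] 0.011059199100925721
3.851818181818182
the job is handed in; nothing more can be done
None
```

The job is handed in at about 14.3 s. The loose bolt is bolt 1, and its cover is held open in the fingers at roughly 60 degrees.

- **Guard:** I pulled it straight up off the bolts and set it right way up on the bench in front of the block. My last close view of it, after release, showed it standing by itself and clear of the block.
- **Bolts:** Bolt 2 did not give under about 8 N. Bolt 1 sank about 8 mm under a light push. The picture after I lifted off showed it still down with bolts 2 and 3 up. I did not tap bolt 3, as the loose one was already found.
- **Cover 1:** I lifted it by its white tab. The arm pose and the side picture both put it near 60 degrees, and the nut under it is visible. The tab may have shifted a little in the fingers, since its distance from the hinge came out 57 mm against 61 mm expected. That leaves the angle good to a few degrees.
- **Final check:** Just before hand-in the pose, grip and force (about 11 N) were steady. Covers 2 and 3 were shut, and the tester, spanner, mug, jar and turquoise look-alike looked unmoved.

My very first move call was rejected for missing fields and moved nothing.

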